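# Close and clamp the casting box

## Task

The master is set in the casting box: close it up ready for pouring. Swing the plywood lid down flat onto the box, then slide the toggle clamp along its track fully home against the end stop, lock it there by turning its black wing knob clockwise to the stop, and last push the red handle all the way down so that the clamp holds the lid. Leave the master lying as it is in the box and do not disturb the spray can or any of the other things on the table.

Things in the scene. Friction and masses are not known exactly. Their poses are not given: they have to be found in the camera images.
- rig: Casting rig screwed to the table; place and yaw vary. All rig coordinates are in its frame, in mm: origin on the table under the box's centre, z up, +x away from the robot (the way the clamp slides home), +y to the robot's left (hinge side). Plywood board x -180..105, y -170..85, 12 thick, under all. The joints below are parts of the rig.
- box_rim (a point): Centre of the box's mouth at its rim, rig (0, 0, 60). Dark brown open box, x -80..80, y -75..75, walls 12, inner floor at z 24.
- lid_hinge (a point): Middle of the lid's hinge line, which runs along rig x at y 75, z 60.5 (underside of the lid's hinged edge).
- lid (a joint): Pale plywood lid 160 (rig x) by 150 by 10 thick. Angle in rad: 0 = shut flat (top face at rig z 70.5, free edge at y -75), pi/2 upright, 2.0 limit; starts 1.5 to 1.95. Stiff friction hinge: it stays where it is left; up to about 4 N moves it, pushed square 115 from the hinge. Outer face free to push on but for a white pouring cup (dia 48, 20 tall, centred 50 from the hinge).
- lid_edge (a point): Middle of the lid's free edge, on its outer (top) face, 150 from the hinge. A steel strip there marks where the clamp bears.
- track_stop (a point): Top centre of the dark steel end stop, rig (96, -125, 44), 12 thick, at the far end of the aluminium track that runs along rig x at y -125, 30 wide, top at z 22.5.
- carriage (a joint): Clamp carriage on the track, in m: 0 = parked, near the robot; 0.135 = fully home against the end stop (limit). Starts 0 to 0.035. About 4 N of friction. The clamp's centre line is at rig x = value - 135 mm. Its aluminium plate spans x -28..90 from that line, y -147..-103, top at z 31; it carries the clamp bracket and, 70 further to +x, the knob.
- clamp_bracket (a point): Top centre of the steel clamp bracket on the clamp's centre line, rig y -125, z 100: two cheeks, x +-13, y +-17 about this point, from z 34 to 100 (a good face to push on); foot flange x +-23, up to z 34.
- clamp_knob (a joint): Black wing knob on the carriage that locks it, in rad: 0 = loose, grows clockwise seen from above, 1.5 = tight at its stop; starts 0 to 0.25; needs about 0.1 N m. Wing: a bar 50 long, 14 wide, 28 tall (rig z 74 to 102) on a disc of dia 42 (z 64 to 74) on a stud. At value q the bar lies along rig x turned clockwise by q (world yaw = rig yaw - q).
- knob_grip (a point): On the knob's axis, rig z 95, a height to grip the wing bar; this point's x axis runs along the bar.
- clamp_handle (a joint): Red toggle handle, in rad: 0 = up (open, pointing to rig -y and 0.85 rad above level; starts here), 0.85 = level, fully down (limit). Pivot at rig y -133, z 80 on the clamp's centre line; round grip dia 18, 36 to 100 from the pivot. Stays where it is left; about 3 N near its end moves it. It drives the hold-down arm through a linkage.
- handle_tip (a point): End of the red handle, on its axis, 100 from its pivot.
- clamp_foot (a point): Underside of the rubber foot on the clamp's steel hold-down arm, which reaches to rig +y from the bracket. Handle up: the arm leans 0.95 rad above level, its end at about z 150, the foot overhanging the box's edge line, so the lid must be shut before the clamp is slid in. Handle down: the foot rests on the lid's strip.
- master: Olive hard resin master (relief plaque) 110 x 78 x 25 lying in the box, loose; origin under its centre.
- spray_can: Mould-release spray can, grey and blue, dia 52, 190 tall with its cap, standing behind the open lid: rig y 170..190, x -55..55. Origin under its centre. Loose; do not disturb.
- jar: Glass jar, green cap, dia 68, 120 tall, standing close to the rig. Origin under its centre. Do not disturb.
- torch: Gas torch standing on a black foot of dia 80, 145 tall, brass nozzle to 70 from its axis at 135 up, standing close to the rig. Origin under its centre. Do not disturb.
- heat_gun: Blue heat gun lying on its side, 220 long along its x, handle 120 long to its -y, 66 tall. Do not disturb.
- loop_tool: Wooden modelling tool with a wire loop, 190 long along its x, 18 wide, 14 high, lying flat. Do not disturb.
- knife_tool: Dark wooden modelling tool with a steel blade, 190 long along its x, 18 wide, 14 high, lying flat. Do not disturb.
There are look-alikes about, which are no part of the job. There is more than one size of the master; the one meant has the size given above.

How it is judged:
By the outcome, as a careful person would: the job done as asked, in the order asked, and still so for the second after the job is handed in, with the robot touching nothing.
It also fails if it takes over 72 s, if anything falls off the work surface, if the arm or the gripper's body presses on something with over 40 N, if the wrist force passes 120 N, or if a joint passes its speed limit or range.

## Robot

A 7-joint arm with a two-finger parallel gripper is mounted at the origin on the work surface. World frame = base frame: x ahead of the robot, y to its left, z up, the work surface at z = 0. Lengths are in m, angles in rad, forces in N, time in s.
With the tool pointing down it reaches from about 0.4 to 0.9 m from the base axis. Payload 5.6 kg.
Tool frame: the origin (TCP) lies at the very end of the fingers, on their centre line; the grasp point (between the pads) lies 19 mm behind it; z points along the fingers, y is the line along which they close (so a half turn about z gives the same grasp; the last joint's range is limited). The gripper opens to 92 mm and grips with 3 to 60 N. Pads are 20 mm wide; open, the fingers measure 128 mm over their backs; the gripper's body (75 mm by 189 mm) begins 69 mm behind the grasp point.
Start: joints at [1.191, 0.468, -0.012, 1.603, 0.006, 1.071, -0.056], TCP at [0.215, -0.614, 0.215] pointing down, gripper open.
Joint ranges: [-2.53, 2.53], [-0.31, 2.02], [-1.57, 1.55], [0.28, 2.44], [-1.29, 4.43], [0.15, 1.84], [-2.92, 2.92]. Speed limits (rad/s): [2.57, 2.57, 3.14, 3.14, 3.14, 3.14, 3.14].

## Interface

Orientations are given as a unit quaternion [w, x, y, z].
In Python, from cell import arm gives the robot as it stands.
- The arm moves only by the tool jog_arm, never from a script. Its argument "targets" is a list that holds one entry, the list of rows, each a list of 7 numbers: the turn, a rotation vector about the tool's x, y, z scaled (see below), then the shift along the tool's x, y, z scaled (see below), then the opening, from 0 (shut) to 1 (fully open). In form: [[[ax, ay, az, tx, ty, tz, fingers], ...]]. A call has 1 to 20 rows; each row shifts and turns the commanded pose from where the row before left it, along the tool's axes as they then stand; what a row does not reach is not made up. The controller multiplies each number of a shift by 2.5 cm and each number of a turn by 4 degrees. A row lasts 1/10 s, in which the tool goes at most 50 mm and 8.59 degrees, less where a joint would pass 70% of its speed; a pose out of reach is approached as far as the arm can. A call with a number of a shift or a turn outside -1 to 1 is refused whole. A call with a gripper value outside its range is refused whole. The fingers move at their own pace and stop on an object; "grip_force" is the grip in N (left out, the last holds). Time passes only in rows, so rows that do not move let the fingers close. It gives the time, the measured TCP pose, the force, the opening and the grip force at its end, in the units of the state.
- arm.state(): the state, without advancing time (a new reading comes with each control period).
- arm.snapshot(name): name is "side" or "top"; returns the picture (384x512x3 uint8, blue, green, red); there is no depth.
- arm.calibration(name): a dict with "K" (3x3 intrinsics, pixels), "R" (3x3) and "t" (3): a world point X has camera coordinates R X + t. Camera axes: x right, y down, z forward; pixel columns grow to the right and rows downward; lengths in m; the calibration is good to about 2 mm. A picture is of the moment at which its call begins. calibration takes no time and is no camera call.
- arm.sign_off(): hands the job in; it is judged then, once.
The state is a dict: "clock": time; "q": joint angles; "qd": joint speeds; "effort": joint torques, N m; "eef_pos": TCP position; "ee_rot": TCP orientation; "ft_force": force on the tool from outside, world axes, zero at the start; "ft_torque": the same for the moment, N m; "finger_gap": opening from 0.0 (shut) to 1.0 (fully open); "finger_force": force on a finger pad.
Only numpy, scipy, OpenCV 4.12 (cv2) and the standard library are available. Lean on these libraries where they do the work, as an engineer would, in place of code of your own. Each camera call takes 0.05 s, during which the arm holds its last target. There are 200 camera calls.

## Working session

There is one attempt and no reset: what is moved stays moved. The work goes in short steps, Python scripts to look and compute and a tool call to move; the robot and the scene stay as the last step left them, time stands still between calls to the robot, and variables do not carry over. Pictures are saved under pics/ and viewed, at most 10 in all, crops included, and the job is handed in when it is done.

Besides the shell and the picture viewer there is one more tool, called as a command line: name --argument value ..., lists and objects as JSON in quotes. jog_arm: Moves the arm, as the interface text tells. Its arguments: {"type":"object","properties":{"targets":{"type":"array","items":{"type":"array","items":{"type":"array","items":{"type":"number","minimum":-1,"maximum":1}}}},"grip_force":{"type":"number"}},"required":["targets"]}

```bash
mkdir -p pics; ls; python3 - <<'E'
from cell import arm
import cv2
for n in("side","top"):
    im=arm.snapshot(n); cv2.imwrite(f"pics/{n}0.png",cv2.resize(im,(800,600),interpolation=cv2.INTER_CUBIC))
    cv2.imwrite(f"raw_{n}0.png",im)
    c=arm.calibration(n);print(n,c["K"],c["R"],c["t"],-c["R"].T@c["t"])
s=arm.state();print(s)
E
```

```text
pics
side [[432.3090605    0.         250.68389633]
 [  0.         432.3090605  187.47152526]
 [  0.           0.           1.        ]] [[-0.99539582 -0.09539123  0.0093638 ]
 [-0.06880554  0.64311162 -0.76267505]
 [ 0.06673054 -0.75980784 -0.64671406]] [0.53791049 0.10876499 1.48510733] [0.44381547 1.10976011 1.03835525]
top [[438.03109679   0.         264.63775781]
 [  0.         438.03109679 197.35878556]
 [  0.           0.           1.        ]] [[-0.01458655 -0.99984096  0.01026096]
 [-0.99194259  0.01317822 -0.12600088]
 [ 0.12584562 -0.01201621 -0.99197706]] [-0.0165399   0.57234083  1.39827366] [ 0.39152137 -0.00727776  1.45934056]
{'clock': 0.1, 'q': array([ 1.19100839,  0.46828842, -0.01162197,  1.6035032 ,  0.0060206 ,
        1.07140581, -0.05631803]), 'qd': array([ 1.04323873e-03, -2.47193819e-03, -1.02851328e-03, -2.62495038e-03,
       -1.64374921e-03, -7.27294524e-04,  4.15328088e-05]), 'effort': array([ 6.80493977e-04, -5.21649671e+01, -1.25341208e-02, -2.44365370e+01,
       -5.67681505e-02,  1.41205697e-02,  3.15487046e-05]), 'eef_pos': array([ 0.21456958, -0.61301873,  0.21374779]), 'ee_rot': array([-7.61369783e-04,  9.85859568e-01,  1.67571765e-01, -1.92058097e-04]), 'ft_force': array([-1.02005544, -0.11207324, -0.27182735]), 'ft_torque': array([-0.01345121, -0.00835953,  0.03481226]), 'finger_force': 0.0, 'finger_gap': 0.9984397086758957}
```

View pics/side0.png

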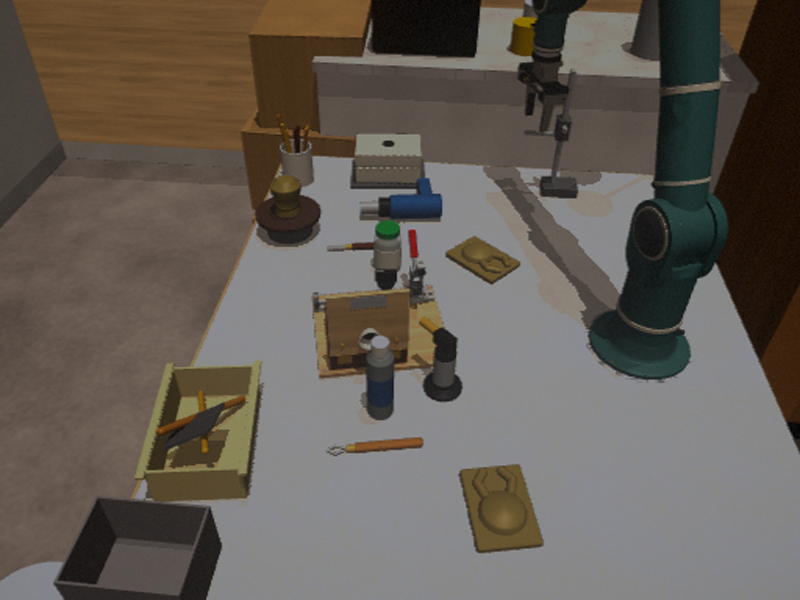

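View pics/top0.png

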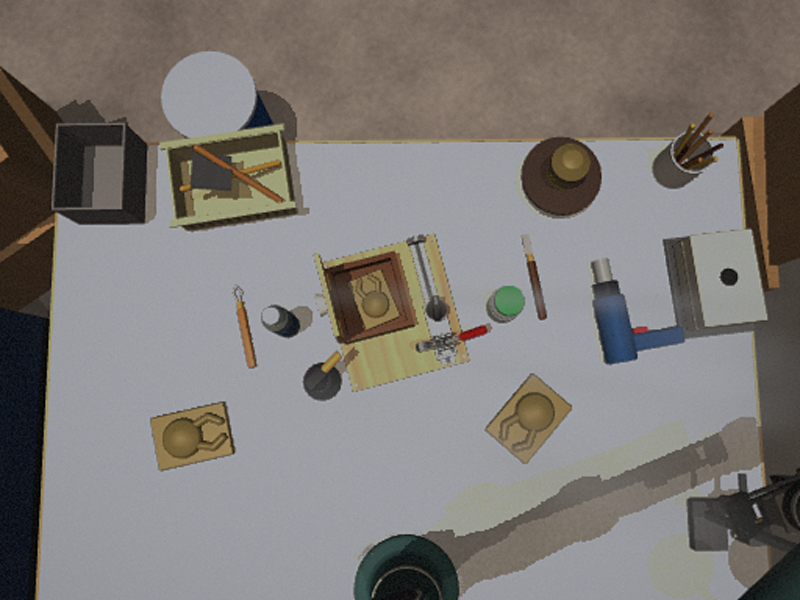

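The top view shows the rig around (390,310), with its lid open at the left (318,300), clamp at (440,343), red handle at (475,332), knob at (437,308) and end stop at (417,238). The torch is at (322,380), the can at (280,320) and the jar at (507,302). The other plaques, at (190,437) and (528,418), are look-alikes. The master is the one in the box at (375,295). Next I enlarge the rig.

```bash
python3 - <<'E'
import cv2
im=cv2.imread("raw_top0.png"); c=im[140:260,190:350]; cv2.imwrite("pics/topc.png",cv2.resize(c,None,fx=5,fy=5,interpolation=cv2.INTER_CUBIC))
im=cv2.imread("raw_side0.png"); c=im[140:275,190:310]; cv2.imwrite("pics/sidec.png",cv2.resize(c,None,fx=4.4,fy=4.4,interpolation=cv2.INTER_CUBIC))
E
```

```text
(no output)
```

View pics/topc.png

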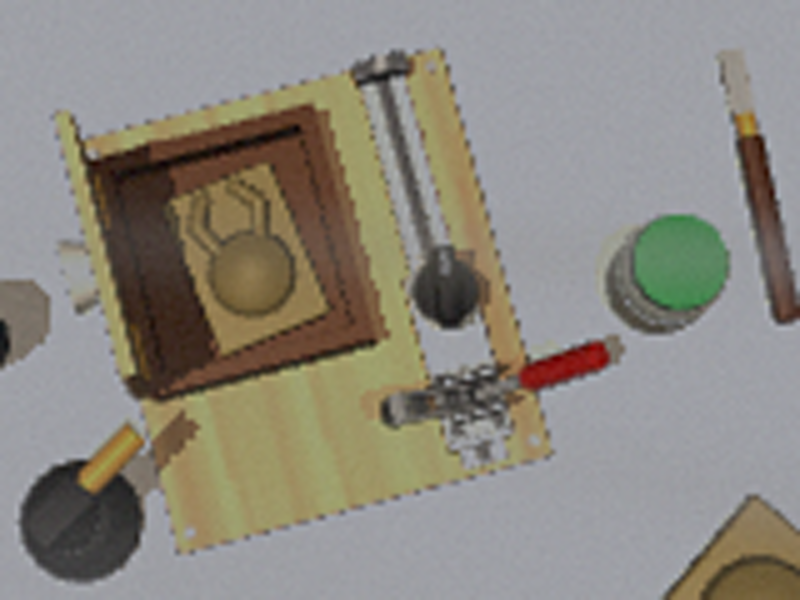

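View pics/sidec.png

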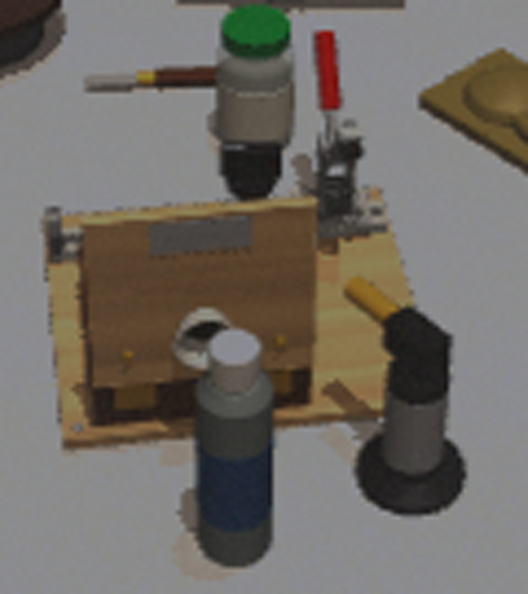

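```bash
cat > h.py <<'E'
import numpy as np
from cell import arm
from scipy.optimize import least_squares
from scipy.spatial.transform import Rotation as R
C={n:arm.calibration(n) for n in("side","top")}
def proj(n,X):
    c=C[n];p=c["K"]@(c["R"]@np.asarray(X,float)+c["t"]);return p[:2]/p[2]
def unproj(n,px,z):
    c=C[n];d=c["R"].T@np.linalg.solve(c["K"],[px[0],px[1],1.]);o=-c["R"].T@c["t"];return o+d*(z-o[2])/d[2]
def T(u,v): return (190+u/5,140+v/5)   # crop coords top
def S(u,v): return (190+u/4.4,140+v/4.4)
def rig(p,X):
    c,s=np.cos(p[2]),np.sin(p[2]);X=np.asarray(X,float)/1e3
    return np.array([p[0]+c*X[0]-s*X[1],p[1]+s*X[0]+c*X[1],X[2]])
def lid(a,x,d=150,t=10): # rig pt on lid outer face
    return [x,75-d*np.cos(a)+t*np.sin(a),60.5+d*np.sin(a)+t*np.cos(a)]
E
python3 - <<'E'
from h import *
obs=[("top",T(445,50),lambda p:(105,-170,12)),("top",T(552,452),lambda p:(-180,-170,12)),("top",T(182,552),lambda p:(-180,85,12)),
("side",S(65,446),lambda p:(105,85,12)),("top",T(383,340),lambda p:(-80,-75,60)),("top",T(318,107),lambda p:(80,-75,60)),
("side",S(82,227),lambda p:lid(p[3],80)),("side",S(316,208),lambda p:lid(p[3],-80)),("top",T(57,113),lambda p:lid(p[3],80)),
("side",S(325,33),lambda p:(p[4]-135,-199,155)),("top",T(610,350),lambda p:(p[4]-135,-199,155)),("top",T(447,285),lambda p:(p[4]-65,-125,102))]
def f(p): return np.concatenate([proj(n,rig(p,g(p)))-u for n,u,g in obs])
r=least_squares(f,[.5,0,.2,1.7,10],x_scale=[.01,.01,.1,.1,10],loss="soft_l1")
p=r.x;print(p.round(4),f(p).reshape(-1,2).round(1).tolist())
np.save("p.npy",p)
cap=unproj("top",T(682,262),.12);print("jar",cap)
print("torch",unproj("top",T(83,522),.01),"nozzle",unproj("top",T(140,432),.135))
print("can", unproj("top",(280/1.5625,318/1.5625),.19), unproj("side",(379/1.5625,342/1.5625),.19))
inv=lambda w:((np.array([w[0]-p[0],w[1]-p[1]])@np.array([[np.cos(p[2]),-np.sin(p[2])],[np.sin(p[2]),np.cos(p[2])]]))*1e3).round()
for n,w in dict(jar=cap,torch=unproj("top",T(83,522),.01),noz=unproj("top",T(140,432),.135)).items():print(n,inv(w))
print("can",inv(unproj("side",S(235,345),.19)))
for k in[(0,0,60),(p[4]-65,-125,95),(-135+p[4],-125,100),(0,-75,70)]:print(k,rig(p,k))
# knob wing dirs in top image
k=rig(p,(p[4]-65,-125,102))
for q in(0,.25):
  y=p[2]-q;d=.025*np.array([np.cos(y),np.sin(y),0]);a,b=proj("top",k+d),proj("top",k-d);print([( (v[0]-190)*5,(v[1]-140)*5) for v in(a,b)])
E
```

```text
[0.5941 0.0645 0.2437 1.5601 3.1163] [[-0.2, -0.4], [0.8, 0.9], [-0.2, 0.8], [-0.9, -2.9], [-0.8, -0.0], [-0.3, -0.7], [-0.4, -1.0], [0.2, -1.4], [-1.8, 0.8], [-1.2, -1.5], [-1.3, 0.9], [0.6, -0.0]]
jar [ 0.57434902 -0.21464744  0.12      ]
torch [0.42211149 0.16815551 0.01      ] nozzle [0.47302902 0.11876826 0.135     ]
can [0.53778493 0.22624205 0.19      ] [0.54098061 0.25054421 0.19      ]
jar [ -87. -266.]
torch [-142.  142.]
noz [-104.   82.]
can [ -9. 192.]
(0, 0, 60) [0.59413048 0.06452614 0.06      ]
(np.float64(-61.883704742834105), -125, 95) [ 0.56423597 -0.0717123   0.095     ]
(np.float64(-131.8837047428341), -125, 100) [ 0.49630419 -0.08860233  0.1       ]
(0, -75, 70) [ 0.61222695 -0.00825791  0.07      ]
[(np.float64(439.586352696962), np.float64(246.67282199838908)), (np.float64(460.3512920862593), np.float64(323.41525150490526))]
[(np.float64(449.43976841514484), np.float64(245.37876507304702)), (np.float64(450.45499845653126), np.float64(324.724672314597))]
```

The rig is fitted at (0.594, 0.0645), yaw 0.244, with residuals of about 1 px. The lid is at about 1.56 rad and the carriage at about 3 mm. The jar, torch and can positions agree with their descriptions. First move: lift, turn by 95° and shut the fingers.

jog_arm --targets '[[[0,0,1,0,0,-1,0],[0,0,1,0,0,-1,0],[0,0,1,0,0,-1,0],[0,0,1,0,0,-0.6,0],[0,0,1,0,0,0,0],[0,0,1,0,0,0,0],[0,0,1,0,0,0,0],[0,0,1,0,0,0,0],[0,0,1,0,0,0,0],[0,0,1,0,0,0,0],[0,0,1,0,0,0,0],[0,0,1,0,0,0,0],[0,0,1,0,0,0,0],[0,0,1,0,0,0,0],[0,0,1,0,0,0,0],[0,0,1,0,0,0,0],[0,0,1,0,0,0,0],[0,0,1,0,0,0,0],[0,0,1,0,0,0,0],[0,0,1,0,0,0,0]]]'

```text
clock: 2.1
eef_pos: [0.2147, -0.6132, 0.304]
ee_rot: [-0.0, 0.862, -0.507, -0.0]
ft_force: [-0.2, 0.0, -0.7]
finger_gap: 0.006
finger_force: 0.0
```

jog_arm --targets '[[[0,0,1,0,0,0,0],[0,0,1,0,0,0,0],[0,0,1,0,0,0,0],[0,0,0.84,0,0,0,0],[0,0,0,0,0,0,0],[0,0,0,0,0,0,0]]]'

```text
clock: 2.7
eef_pos: [0.2148, -0.6133, 0.3042]
ee_rot: [-0.0, 0.788, -0.615, -0.0]
ft_force: [-0.1, -0.3, 0.1]
finger_gap: 0.007
finger_force: 0.0
```

```bash
cat >> h.py <<'E'
def delta(X,dyaw,p=None):
    """rows needed (units) from now to rig point X mm, tool down, tool yaw = rig yaw + dyaw"""
    p=np.load("p.npy") if p is None else p
    s=arm.state();q=s["ee_rot"];M=R.from_quat([q[1],q[2],q[3],q[0]])
    y=p[2]+dyaw;G=R.from_matrix(np.array([[np.cos(y),np.sin(y),0],[np.sin(y),-np.cos(y),0],[0,0,-1]]).T.T)
    d=M.inv().apply(rig(p,X)-s["eef_pos"])/.025; t=np.degrees((M.inv()*G).as_rotvec())/4
    print("clock",s["clock"].__round__(2),"shift",d.round(2),"turn",t.round(2),"rig now",torig(p,s["eef_pos"]),"F",s["ft_force"].round(1),"gap",round(s["finger_gap"],3))
def torig(p,w):
    c,s=np.cos(p[2]),np.sin(p[2]);a,b=w[0]-p[0],w[1]-p[1];return (np.array([c*a+s*b,-s*a+c*b,w[2]])*1e3).round(1)
E
python3 -c "
from h import *
delta((0,122,300),-np.pi/2)"
```

```text
clock 2.7 shift [-27.51 -21.3    0.18] turn [0.   0.01 0.02] rig now [-531.6 -566.3  304.2] F [-0.1 -0.3  0.1] gap 0.007
```

jog_arm --targets '[[[0,0,0,-0.98,-0.76,0,0],[0,0,0,-0.98,-0.76,0,0],[0,0,0,-0.98,-0.76,0,0],[0,0,0,-0.98,-0.76,0,0],[0,0,0,-0.98,-0.76,0,0],[0,0,0,-0.98,-0.76,0,0],[0,0,0,-0.98,-0.76,0,0],[0,0,0,-0.98,-0.76,0,0],[0,0,0,-0.98,-0.76,0,0],[0,0,0,-0.98,-0.76,0,0],[0,0,0,-0.98,-0.76,0,0],[0,0,0,-0.98,-0.76,0,0],[0,0,0,-0.98,-0.76,0,0],[0,0,0,-0.98,-0.76,0,0],[0,0,0,-0.98,-0.76,0,0],[0,0,0,-0.98,-0.76,0,0],[0,0,0,-0.98,-0.76,0,0],[0,0,0,-0.98,-0.76,0,0],[0,0,0,-0.98,-0.76,0,0],[0,0,0,-0.98,-0.76,0,0]]]'

```text
clock: 4.7
eef_pos: [0.4659, -0.0453, 0.3047]
ee_rot: [-0.0, 0.788, -0.616, 0.0]
ft_force: [0.3, -0.4, -0.1]
finger_gap: 0.007
finger_force: 0.0
```

jog_arm --targets '[[[0,0,0,-0.98,-0.76,0,0],[0,0,0,-0.98,-0.76,0,0],[0,0,0,-0.98,-0.76,0,0],[0,0,0,-0.98,-0.76,0,0],[0,0,0,-0.98,-0.76,0,0],[0,0,0,-0.98,-0.76,0,0],[0,0,0,-0.98,-0.76,0,0],[0,0,0,-0.98,-0.76,0,0],[0,0,0,0,0,0,0],[0,0,0,0,0,0,0],[0,0,0,0,0,0,0]]]'

```text
clock: 5.8
eef_pos: [0.5364, 0.1078, 0.3007]
ee_rot: [0.001, 0.787, -0.617, -0.005]
ft_force: [0.1, -0.3, -0.4]
finger_gap: 0.002
finger_force: 0.0
```

```bash
python3 -c "
from h import *
import cv2
delta((0,122,172),-np.pi/2)
a=arm.snapshot('side')[110:290,170:320];b=arm.snapshot('top')[110:290,170:320]
cv2.imwrite('pics/pre.png',cv2.resize(np.hstack([a,b]),(800,480),interpolation=cv2.INTER_CUBIC))"
```

```text
clock 5.8 shift [-2.61 -1.86  5.15] turn [ 0.12  0.09 -0.03] rig now [-45.5  55.9 300.7] F [ 0.1 -0.3 -0.4] gap 0.002
```

View pics/pre.png

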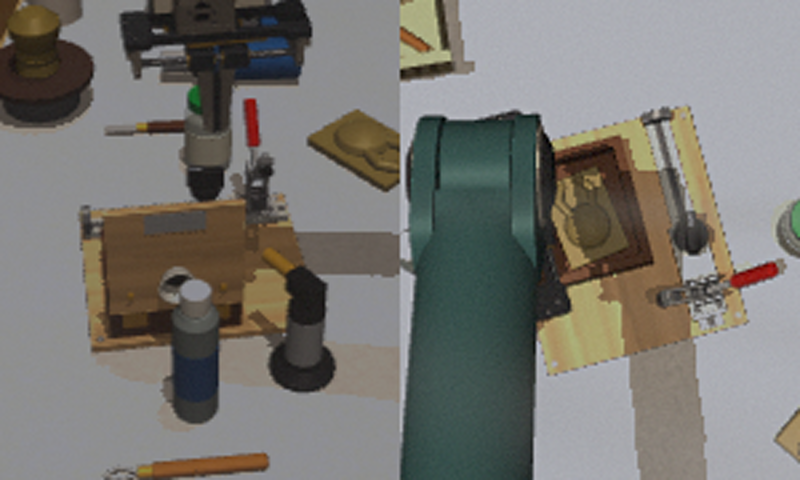

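The fingers, shut, hang above the box near (205,110) in the left half. The lid is untouched, but the arm stopped 80 mm short, so I check the joints.

```bash
python3 -c "
from h import *
s=arm.state();print(s['q'].round(2),s['qd'].round(2))"
```

```text
[-1.01  0.28  0.93  1.79 -0.25  1.2  -2.91] [ 0. -0. -0. -0. -0.  0. -0.]
```

Joint 7 is at its limit. A half turn of the tool gives the same grasp with room to spare.

jog_arm --targets '[[[0,0,-1,0,0,0,0],[0,0,-1,0,0,0,0],[0,0,-1,0,0,0,0],[0,0,-1,0,0,0,0],[0,0,-1,0,0,0,0],[0,0,-1,0,0,0,0],[0,0,-1,0,0,0,0],[0,0,-1,0,0,0,0],[0,0,-1,0,0,0,0],[0,0,-1,0,0,0,0],[0,0,-1,0,0,0,0],[0,0,-1,0,0,0,0],[0,0,-1,0,0,0,0],[0,0,-1,0,0,0,0],[0,0,-1,0,0,0,0],[0,0,-1,0,0,0,0],[0,0,-1,0,0,0,0],[0,0,-1,0,0,0,0],[0,0,-1,0,0,0,0],[0,0,-1,0,0,0,0]]]'

```text
clock: 7.9
eef_pos: [0.5366, 0.1077, 0.3011]
ee_rot: [-0.003, 0.999, 0.034, -0.004]
ft_force: [-0.3, -0.5, 0.9]
finger_gap: 0.005
finger_force: 0.0
```

jog_arm --targets '[[[0,0,-1,0,0,0,0],[0,0,-1,0,0,0,0],[0,0,-1,0,0,0,0],[0,0,-1,0,0,0,0],[0,0,-1,0,0,0,0],[0,0,-1,0,0,0,0],[0,0,-1,0,0,0,0],[0,0,-1,0,0,0,0],[0,0,-1,0,0,0,0],[0,0,-1,0,0,0,0],[0,0,-1,0,0,0,0],[0,0,-1,0,0,0,0],[0,0,-1,0,0,0,0],[0,0,-1,0,0,0,0],[0,0,-1,0,0,0,0],[0,0,-1,0,0,0,0],[0,0,-1,0,0,0,0],[0,0,-1,0,0,0,0],[0,0,-1,0,0,0,0],[0,0,-1,0,0,0,0]]]'

```text
clock: 9.9
eef_pos: [0.5367, 0.1077, 0.3012]
ee_rot: [-0.005, 0.743, 0.669, -0.002]
ft_force: [0.1, 0.4, 0.3]
finger_gap: 0.005
finger_force: 0.0
```

jog_arm --targets '[[[0,0,-1,0,0,0,0],[0,0,-1,0,0,0,0],[0,0,-1,0,0,0,0],[0,0,-1,0,0,0,0],[0,0,-1,0,0,0,0],[0,0,0,0,0,0,0]]]'

```text
clock: 10.5
eef_pos: [0.5367, 0.1078, 0.3012]
ee_rot: [-0.005, 0.617, 0.787, -0.001]
ft_force: [0.8, -0.6, -0.2]
finger_gap: 0.004
finger_force: 0.0
```

```bash
python3 -c "
from h import *
delta((0,122,172),np.pi/2)
s=arm.state();print(s['q'].round(2))"
```

```text
clock 10.5 shift [2.62 1.84 5.17] turn [-0.1  -0.09 -0.04] rig now [-45.3  55.9 301.2] F [ 0.8 -0.6 -0.2] gap 0.004
[-0.61  0.22  0.42  1.77 -0.1   1.18  0.08]
```

jog_arm --targets '[[[-0.1,-0.09,0,0.87,0.61,0,0],[0,0,0,0.87,0.61,0,0],[0,0,0,0.87,0.61,0,0],[0,0,0,0,0,0,0],[0,0,0,0,0,0.9,0],[0,0,0,0,0,0.9,0],[0,0,0,0,0,0.9,0],[0,0,0,0,0,0.9,0],[0,0,0,0,0,0.9,0],[0,0,0,0,0,0.65,0],[0,0,0,0,0,0,0],[0,0,0,0,0,0,0]]]'

```text
clock: 11.7
eef_pos: [0.5656, 0.1824, 0.1725]
ee_rot: [-0.0, 0.617, 0.787, -0.0]
ft_force: [0.7, -0.1, -1.5]
finger_gap: 0.004
finger_force: 0.0
```

```bash
python3 -c "
from h import *
delta((0,97,174),np.pi/2)
prev=None
for a in np.arange(1.6,-.06,-.1):
    y,z=75-115*np.cos(a)+10*np.sin(a)+10,60.5+115*np.sin(a)+10*np.cos(a)
    if prev: print(round(a,1),round(y),round(z),round((y-prev[0])/25,2),round(-(z-prev[1])/25,2))
    prev=(y,z)"
```

```text
clock 11.7 shift [-0.97 -0.03 -0.06] turn [-0.01  0.   -0.05] rig now [  0.7 121.3 172.5] F [ 0.7 -0.1 -1.5] gap 0.004
1.5 87 176 -0.46 -0.03
1.4 75 176 -0.46 0.02
1.3 64 174 -0.46 0.06
1.2 53 171 -0.45 0.11
1.1 42 168 -0.44 0.15
1.0 31 163 -0.42 0.19
0.9 21 157 -0.4 0.23
0.8 12 150 -0.37 0.27
0.7 3 142 -0.34 0.31
0.6 -4 134 -0.31 0.34
0.5 -11 124 -0.27 0.37
0.4 -17 114 -0.24 0.4
0.3 -22 104 -0.2 0.42
0.2 -26 93 -0.15 0.44
0.1 -28 82 -0.11 0.45
-0.0 -30 70 -0.06 0.46
```

jog_arm --targets '[[[0,0,0,-0.46,0,-0.05,0],[0,0,0,-0.46,0,-0.05,0],[0,0,0,-0.46,0,0,0],[0,0,0,-0.46,0,0.02,0],[0,0,0,-0.46,0,0.06,0],[0,0,0,-0.45,0,0.11,0],[0,0,0,-0.44,0,0.15,0],[0,0,0,-0.42,0,0.19,0],[0,0,0,-0.4,0,0.23,0],[0,0,0,-0.37,0,0.27,0],[0,0,0,-0.34,0,0.31,0],[0,0,0,-0.31,0,0.34,0],[0,0,0,-0.27,0,0.37,0],[0,0,0,-0.24,0,0.4,0],[0,0,0,-0.2,0,0.42,0],[0,0,0,-0.15,0,0.44,0],[0,0,0,0,0,0,0]]]'

```text
clock: 13.4
eef_pos: [0.5995, 0.0392, 0.0897]
ee_rot: [-0.001, 0.617, 0.787, -0.002]
ft_force: [0.2, 0.3, -0.6]
finger_gap: 0.007
finger_force: 0.0
```

jog_arm --targets '[[[0,0,0,-0.1,0,0.4,0],[0,0,0,0,0,0.3,0],[0,0,0,0,0,0.2,0],[0,0,0,0,0,0.12,0],[0,0,0,0,0,0,0],[0,0,0,0,0,0,0]]]'

```text
clock: 14.0
eef_pos: [0.6014, 0.0376, 0.0707]
ee_rot: [-0.001, 0.616, 0.787, 0.0]
ft_force: [-11.7, -1.1, 34.8]
finger_gap: 0.002
finger_force: 17.4
```

```bash
python3 -c "
from h import *
delta((0,-30,68),np.pi/2)"
```

```text
clock 14.0 shift [-0.09 -0.02  0.11] turn [-0.01 -0.02 -0.02] rig now [  0.6 -27.9  70.7] F [-11.7  -1.1  34.8] gap 0.002
```

The lid is down (TCP at 70.7 mm, pressing 35 N). Lift, turn to rig yaw + π.

jog_arm --targets '[[[0,0,0,0,0,-0.5,0],[0,0,0,0,0,-1,0],[0,0,0,0,0,-1,0],[0,0,-1,0,0,-1,0],[0,0,-1,0,0,-1,0],[0,0,-1,0,0,-1,0],[0,0,-1,0,0,0,0],[0,0,-1,0,0,0,0],[0,0,-1,0,0,0,0],[0,0,-1,0,0,0,0],[0,0,-1,0,0,0,0],[0,0,-1,0,0,0,0],[0,0,-1,0,0,0,0],[0,0,-1,0,0,0,0],[0,0,-1,0,0,0,0],[0,0,-1,0,0,0,0],[0,0,-1,0,0,0,0],[0,0,-1,0,0,0,0],[0,0,-1,0,0,0,0],[0,0,-1,0,0,0,0]]]'

```text
clock: 16.0
eef_pos: [0.6012, 0.0383, 0.2033]
ee_rot: [-0.001, 0.069, 0.998, -0.0]
ft_force: [-0.4, 0.3, 0.0]
finger_gap: 0.003
finger_force: 0.0
```

jog_arm --targets '[[[0,0,-1,0,0,0,0],[0,0,-1,0,0,0,0],[0,0,-1,0,0,0,0],[0,0,-1,0,0,0,0],[0,0,-1,0,0,0,0],[0,0,-0.5,0,0,0,0],[0,0,0,0,0,0,0]]]'

```text
clock: 16.7
eef_pos: [0.6012, 0.0382, 0.2034]
ee_rot: [-0.001, -0.121, 0.993, -0.0]
ft_force: [0.3, 0.7, 0.1]
finger_gap: 0.004
finger_force: 0.0
```

```bash
python3 -c "
from h import *
import cv2
delta((-175,-125,200),np.pi)
s=arm.state();print(s['q'].round(2))
a=arm.snapshot('side')[110:290,170:320];b=arm.snapshot('top')[110:290,170:320]
cv2.imwrite('pics/lid.png',cv2.resize(np.hstack([a,b]),(800,480),interpolation=cv2.INTER_CUBIC))"
```

```text
clock 16.7 shift [ 7.02 -3.92  0.14] turn [ 0.   -0.02 -0.01] rig now [  0.5 -27.3 203.4] F [0.3 0.7 0.1] gap 0.004
[-0.17  0.4   0.07  1.74 -0.03  1.01  1.72]
```

View pics/lid.png

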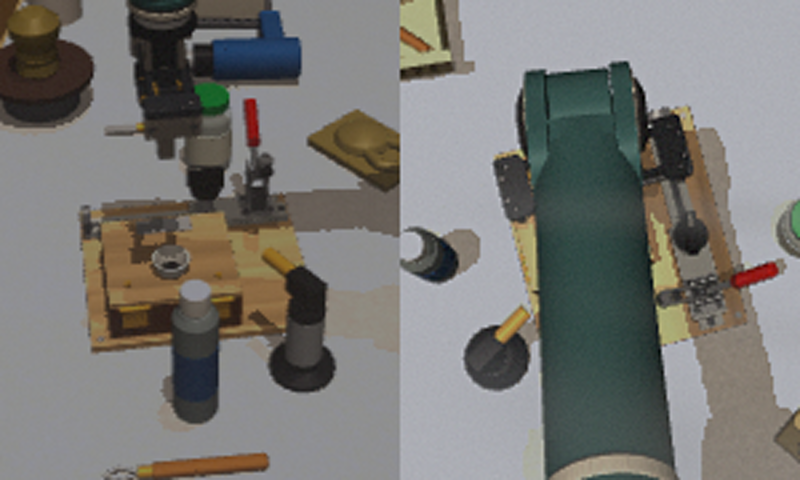

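The lid lies flat, with the cup at (170,262) left. The torch, can and jar are unmoved. Next I go behind the bracket and descend.

jog_arm --targets '[[[0,0,0,0.88,-0.49,0,0],[0,0,0,0.88,-0.49,0,0],[0,0,0,0.88,-0.49,0,0],[0,0,0,0.88,-0.49,0,0],[0,0,0,0.88,-0.49,0,0],[0,0,0,0.88,-0.49,0,0],[0,0,0,0.88,-0.49,0,0],[0,0,0,0.88,-0.49,0,0],[0,0,0,0,0,0,0],[0,0,0,0,0,0.8,0],[0,0,0,0,0,0.8,0],[0,0,0,0,0,0.8,0],[0,0,0,0,0,0.8,0],[0,0,0,0,0,0.8,0],[0,0,0,0,0,0.8,0],[0,0,0,0,0,0.1,0],[0,0,0,0,0,0,0],[0,0,0,0,0,0,0]]]'

```text
clock: 18.6
eef_pos: [0.4548, -0.0992, 0.0821]
ee_rot: [0.0, -0.121, 0.993, -0.0]
ft_force: [-0.3, -0.2, 0.2]
finger_gap: 0.006
finger_force: 0.0
```

```bash
python3 -c "
from h import *
delta((-25,-125,80),np.pi)"
```

```text
clock 18.6 shift [-5.99  0.02  0.09] turn [-0.01  0.   -0.01] rig now [-174.7 -125.3   82.1] F [-0.3 -0.2  0.2] gap 0.006
```

jog_arm --targets '[[[0,0,0,-0.4,0,0,0],[0,0,0,-0.4,0,0,0],[0,0,0,-0.4,0,0,0],[0,0,0,-0.4,0,0,0],[0,0,0,-0.4,0,0,0],[0,0,0,-0.4,0,0,0],[0,0,0,-0.4,0,0,0],[0,0,0,-0.4,0,0,0],[0,0,0,-0.4,0,0,0],[0,0,0,-0.4,0,0,0],[0,0,0,-0.4,0,0,0],[0,0,0,-0.4,0,0,0],[0,0,0,-0.4,0,0,0],[0,0,0,-0.4,0,0,0],[0,0,0,0,0,0,0]]]'

```text
clock: 20.1
eef_pos: [0.5923, -0.0649, 0.0812]
ee_rot: [0.001, -0.122, 0.993, -0.0]
ft_force: [0.2, 0.7, -0.2]
finger_gap: 0.003
finger_force: 0.0
```

jog_arm --targets '[[[0,0,0,-0.15,0,0,0],[0,0,0,-0.15,0,0,0],[0,0,0,-0.1,0,0,0],[0,0,0,0,0,0,0]]]'

```text
clock: 20.5
eef_pos: [0.5997, -0.0634, 0.0811]
ee_rot: [-0.0, -0.121, 0.993, -0.0]
ft_force: [-3.1, 0.0, 0.9]
finger_gap: 0.002
finger_force: 1.3
```

```bash
python3 -c "
from h import *
delta((-25,-125,80),np.pi)"
```

```text
clock 20.5 shift [-0.02  0.02  0.04] turn [-0.   -0.01 -0.02] rig now [ -25.5 -125.5   81.1] F [-3.1  0.   0.9] gap 0.002
```

Still sliding at 3 N friction. Push on slowly to the stop.

jog_arm --targets '[[[0,0,0,-0.1,0,0,0],[0,0,0,-0.1,0,0,0],[0,0,0,0,0,0,0]]]'

```text
clock: 20.8
eef_pos: [0.6046, -0.0622, 0.0811]
ee_rot: [-0.0, -0.121, 0.993, -0.0]
ft_force: [-2.6, -0.6, 0.2]
finger_gap: 0.006
finger_force: 1.4
```

jog_arm --targets '[[[0,0,0,-0.1,0,0,0],[0,0,0,0,0,0,0]]]'

```text
clock: 21.0
eef_pos: [0.6052, -0.062, 0.0811]
ee_rot: [-0.002, -0.121, 0.993, -0.0]
ft_force: [-7.4, -0.0, 5.0]
finger_gap: 0.002
finger_force: 4.0
```

jog_arm --targets '[[[0,0,0,-0.12,0,0,0],[0,0,0,0,0,0,0]]]'

```text
clock: 21.2
eef_pos: [0.6053, -0.062, 0.081]
ee_rot: [-0.005, -0.121, 0.993, 0.0]
ft_force: [-14.5, -1.9, 11.2]
finger_gap: 0.006
finger_force: 7.9
```

```bash
python3 -c "
from h import *
import cv2
delta((-40,-125,80),np.pi)
a=arm.snapshot('side')[130:240,180:310];b=arm.snapshot('top')[130:240,220:350]
cv2.imwrite('pics/car.png',cv2.resize(np.hstack([a,b]),(800,340),interpolation=cv2.INTER_CUBIC))"
```

```text
clock 21.2 shift [0.81 0.02 0.05] turn [ 0.03 -0.15 -0.03] rig now [ -19.7 -125.5   81. ] F [-14.5  -1.9  11.2] gap 0.006
```

View pics/car.png

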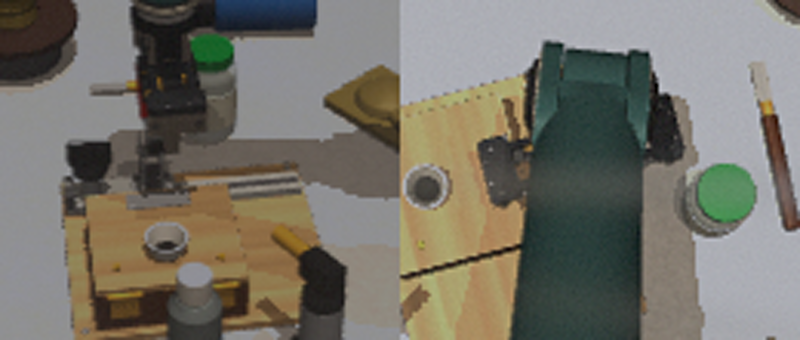

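The carriage is at the stop: the knob at (88,160) left stands by the end stop, and 14 N gives no motion. TCP −19.7 also fits the bracket face at −13. Back off, rise and go over the knob, opening the fingers.

jog_arm --targets '[[[0,0,0,0.4,0,0,0],[0,0.15,0,0.5,0,0,0],[0,0,0,0,0,-0.9,0],[0,0,0,0,0,-0.9,0],[0,0,0,0,0,-0.9,0],[0,0,0,0,0,-0.9,0],[0,0,0,0,0,-0.9,0.6],[0,0,0,-0.8,0,0,0.6],[0,0,0,-0.9,0,0,0.6],[0,0,0,-0.9,0,0,0.6],[0,0,0,-0.9,0,0,0.6],[0,0,0,-0.9,0,0,0.6],[0,0,0,0,0,0,0.6],[0,0,0,0,0,0,0.6]]]'

```text
clock: 22.7
eef_pos: [0.6957, -0.0395, 0.192]
ee_rot: [-0.006, -0.121, 0.993, -0.001]
ft_force: [0.1, 0.4, -0.1]
finger_gap: 0.598
finger_force: 0.0
```

```bash
python3 -c "
from h import *
delta((70,-125,80),np.pi)"
```

```text
clock 22.7 shift [0.09 0.02 4.48] turn [-0.   -0.17 -0.01] rig now [  73.5 -125.4  192. ] F [ 0.1  0.4 -0.1] gap 0.598
```

jog_arm --targets '[[[0,-0.17,0,0.1,0.02,0.8,0.6],[0,0,0,0,0,0.8,0.6],[0,0,0,0,0,0.8,0.6],[0,0,0,0,0,0.8,0.6],[0,0,0,0,0,0.6,0.6],[0,0,0,0,0,0.4,0.6],[0,0,0,0,0,0.2,0.6],[0,0,0,0,0,0,0.6],[0,0,0,0,0,0,0.6]]]'

```text
clock: 23.6
eef_pos: [0.6937, -0.0397, 0.0832]
ee_rot: [0.001, -0.121, 0.993, -0.0]
ft_force: [0.9, -0.4, -0.5]
finger_gap: 0.602
finger_force: 0.0
```

jog_arm --targets '[[[0,0,0,0,0,0,0.35],[0,0,0,0,0,0,0.2],[0,0,0,0,0,0,0],[0,0,0,0,0,0,0],[0,0,0,0,0,0,0],[0,0,0,0,0,0,0]]]' --grip_force 30

```text
clock: 24.2
eef_pos: [0.6921, -0.0359, 0.0826]
ee_rot: [-0.001, -0.122, 0.993, 0.002]
ft_force: [-3.1, 5.3, 1.9]
finger_gap: 0.153
finger_force: 29.6
```

```bash
python3 -c "
from h import *
delta((70,-125,80),np.pi)"
```

```text
clock 24.2 shift [ 0.04 -0.16  0.1 ] turn [ 0.07 -0.02  0.01] rig now [  70.9 -121.1   82.6] F [-3.1  5.3  1.9] gap 0.153
```

The wing is gripped (gap 14 mm). I re-centre by 4 mm and turn clockwise (+z turn, tool down).

jog_arm --targets '[[[0,0,0,0,0.16,0,0],[0,0,0.8,0,0,0,0],[0,0,1,0,0,0,0],[0,0,1,0,0,0,0],[0,0,1,0,0,0,0],[0,0,1,0,0,0,0],[0,0,1,0,0,0,0],[0,0,1,0,0,0,0],[0,0,1,0,0,0,0],[0,0,1,0,0,0,0],[0,0,1,0,0,0,0],[0,0,1,0,0,0,0],[0,0,1,0,0,0,0],[0,0,1,0,0,0,0],[0,0,1,0,0,0,0],[0,0,1,0,0,0,0],[0,0,1,0,0,0,0],[0,0,1,0,0,0,0],[0,0,1,0,0,0,0]]]'

```text
clock: 26.1
eef_pos: [0.6932, -0.0334, 0.0827]
ee_rot: [0.0, 0.48, 0.877, 0.001]
ft_force: [2.0, 2.6, -1.8]
finger_gap: 0.151
finger_force: 29.9
```

```bash
python3 -c "
from h import *
delta((70,-125,80),np.pi-1.5)
print(arm.state()['ft_torque'].round(2))"
```

```text
clock 26.1 shift [-0.2  -0.17  0.11] turn [ 0.04 -0.01  3.66] rig now [  72.5 -119.    82.7] F [ 2.   2.6 -1.8] gap 0.151
[ 0.84 -0.62  0.13]
```

jog_arm --targets '[[[0,0,1,0,0,0,0],[0,0,1,0,0,0,0],[0,0,0.8,0,0,0,0],[0,0,0.6,0,0,0,0],[0,0,0.5,0,0,0,0],[0,0,0,0,0,0,0],[0,0,0,0,0,0,0]]]'

```text
clock: 26.8
eef_pos: [0.6936, -0.0332, 0.0827]
ee_rot: [0.001, 0.593, 0.805, 0.002]
ft_force: [2.4, 4.4, -0.6]
finger_gap: 0.154
finger_force: 30.1
```

```bash
python3 -c "
from h import *
delta((70,-125,80),np.pi-1.5)
print(arm.state()['ft_torque'].round(2))"
```

```text
clock 26.8 shift [-0.24 -0.13  0.11] turn [ 0.05 -0.01 -0.18] rig now [  73.  -118.8   82.7] F [ 2.4  4.4 -0.6] gap 0.154
[ 0.97 -0.82  0.44]
```

jog_arm --targets '[[[0,0,0.5,0,0,0,0],[0,0,0,0,0,0,0]]]'

```text
clock: 27.0
eef_pos: [0.6936, -0.0331, 0.0827]
ee_rot: [0.001, 0.607, 0.795, 0.001]
ft_force: [3.6, 3.6, -1.2]
finger_gap: 0.151
finger_force: 30.9
```

```bash
python3 -c "
from h import *
delta((70,-125,80),np.pi-1.5)
print(arm.state()['ft_torque'].round(2))"
```

```text
clock 27.0 shift [-0.25 -0.12  0.11] turn [ 0.04 -0.01 -0.68] rig now [  72.9 -118.7   82.7] F [ 3.6  3.6 -1.2] gap 0.151
[ 0.99 -0.77  0.79]
```

The torque climbs to 0.8 N m, so the knob is at its stop. Release and rise.

jog_arm --targets '[[[0,0,0,0,0,0,0.5],[0,0,0,0,0,0,0.5],[0,0,0,0,0,0,0.5],[0,0,0,0,0,-0.5,0.5],[0,0,0,0,0,-0.9,0.5],[0,0,0,0,0,-0.9,0.5],[0,0,0,0,0,-0.9,0],[0,0,0,0,0,-0.9,0],[0,0,0,0,0,-0.9,0],[0,0,0,0,0,0,0],[0,0,0,0,0,0,0]]]'

```text
clock: 28.1
eef_pos: [0.6921, -0.0361, 0.2081]
ee_rot: [0.0, 0.608, 0.794, 0.0]
ft_force: [0.1, 0.8, 0.0]
finger_gap: 0.084
finger_force: 0.0
```

```bash
python3 -c "
from h import *
import cv2
delta((2,-205,200),np.pi/2)
a=arm.snapshot('side')[110:220,180:310];b=arm.snapshot('top')[130:240,220:350]
cv2.imwrite('pics/knob.png',cv2.resize(np.hstack([a,b]),(800,340),interpolation=cv2.INTER_CUBIC))"
```

```text
clock 28.1 shift [-3.29 -2.82  0.32] turn [0.02 0.   0.28] rig now [  70.8 -121.3  208.1] F [0.1 0.8 0. ] gap 0.084
```

View pics/knob.png

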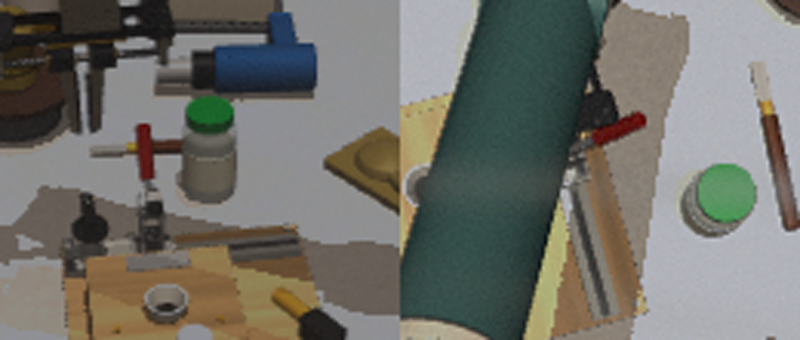

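The knob's wing is now end-on in the side view at (88,215). The handle is upright at (145,150), free of the jar, and the carriage is still home. Next, go over the handle near its end and push down along its arc.

jog_arm --targets '[[[0,0,0.28,-0.9,-0.95,0,0],[0,0,0,-0.9,-0.95,0,0],[0,0,0,-0.85,-0.92,0,0],[0,0,0,0,0,0,0],[0,0,0,0,0,0.8,0],[0,0,0,0,0,0.8,0],[0,0,0,0,0,0,0],[0,0,0,0,0,0,0]]]'

```text
clock: 29.0
eef_pos: [0.6401, -0.117, 0.1668]
ee_rot: [-0.001, 0.616, 0.788, -0.0]
ft_force: [-0.3, -0.2, 0.5]
finger_gap: 0.005
finger_force: 0.0
```

```bash
python3 -c "
from h import *
delta((2,-215,89),np.pi/2)"
```

```text
clock 29.0 shift [-1.11  0.05  3.11] turn [-0.02 -0.    0.01] rig now [   0.8 -187.3  166.8] F [-0.3 -0.2  0.5] gap 0.005
```

jog_arm --targets '[[[0,0,0,0,0,0.3,0],[0,0,0,-0.22,0,0.31,0],[0,0,0,-0.22,0,0.31,0],[0,0,0,-0.18,0,0.32,0],[0,0,0,-0.18,0,0.32,0],[0,0,0,-0.12,0,0.33,0],[0,0,0,-0.12,0,0.33,0],[0,0,0,-0.05,0,0.3,0],[0,0,0,0,0,0.3,0],[0,0,0,0,0,0.2,0],[0,0,0,0,0,0,0],[0,0,0,0,0,0,0]]]'

```text
clock: 30.2
eef_pos: [0.6464, -0.143, 0.0914]
ee_rot: [-0.001, 0.616, 0.788, 0.0]
ft_force: [-0.7, -0.2, -0.7]
finger_gap: 0.004
finger_force: 0.0
```

```bash
python3 -c "
from h import *
delta((2,-215,88),np.pi/2)"
```

```text
clock 30.2 shift [-0.04  0.05  0.13] turn [-0.01 -0.02  0.01] rig now [   0.6 -214.    91.4] F [-0.7 -0.2 -0.7] gap 0.004
```

jog_arm --targets '[[[0,0,0,0,0,0.12,0],[0,0,0,0,0,0.1,0],[0,0,0,0,0,0,0]]]'

```text
clock: 30.5
eef_pos: [0.6473, -0.1435, 0.0888]
ee_rot: [0.0, 0.616, 0.788, 0.001]
ft_force: [-4.5, 1.7, 12.9]
finger_gap: 0.002
finger_force: 6.9
```

jog_arm --targets '[[[0,0,0,0,0,0.1,0],[0,0,0,0,0,0,0]]]'

```text
clock: 30.7
eef_pos: [0.6475, -0.1436, 0.0884]
ee_rot: [0.0, 0.616, 0.788, 0.002]
ft_force: [-7.8, 3.4, 25.1]
finger_gap: 0.0
finger_force: 12.8
```

The handle bottoms out at z 88.5, which is level, with the force climbing to 25 N. Lift clear and look.

jog_arm --targets '[[[0,0,0,0,0,-0.5,0],[0,0,0,0,0,-1,0],[0,0,0,0,0,-1,0],[0,0,0,0,0,-1,0],[0,0,0,0,0,-1,0],[0,0,0,-1,0,-1,0],[0,0,0,-1,0,-1,0],[0,0,0,-1,0,0,0],[0,0,0,-1,0,0,0],[0,0,0,-1,0,0,0],[0,0,0,-1,0,0,0],[0,0,0,-1,0,0,0],[0,0,0,-1,0,0,0],[0,0,0,0,0,0,0]]]'

```text
clock: 32.1
eef_pos: [0.6938, -0.3423, 0.2457]
ee_rot: [0.0, 0.618, 0.786, -0.001]
ft_force: [-1.1, -0.1, -1.1]
finger_gap: -0.0
finger_force: 0.0
```

```bash
python3 -c "
from h import *
import cv2
p=np.load('p.npy')
a=arm.snapshot('side')[120:270,180:310];b=arm.snapshot('top')[130:280,190:350]
cv2.imwrite('pics/end.png',cv2.resize(np.hstack([a,b]),(800,414),interpolation=cv2.INTER_CUBIC))
s=800/290
for n,X in(('tip',(0,-233,80)),('stop',(96,-125,44)),('knob',(70,-125,102)),('bracket',(0,-125,100))):
    u=proj('side',rig(p,X));v=proj('top',rig(p,X));print(n,((u-[180,120])*s).round(),((v-[190-130,130])*s).round())"
```

```text
tip [125. 111.] [682. 113.]
stop [ 60. 189.] [570.  64.]
knob [ 78. 152.] [577.  74.]
bracket [134. 149.] [593. 133.]
```

View pics/end.png

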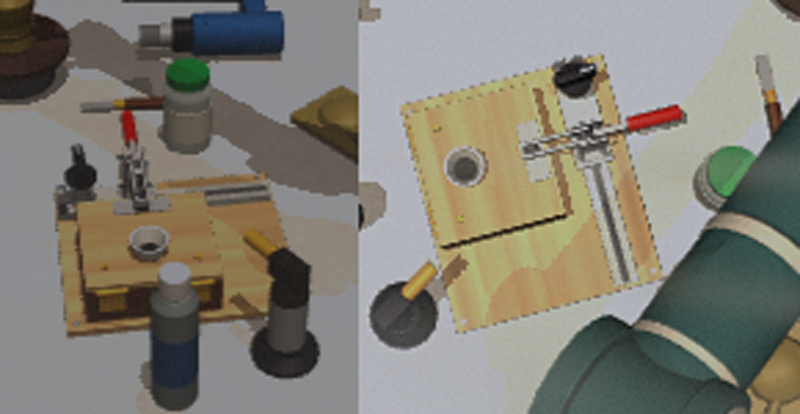

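The lid is flat. The clamp is home and its foot is on the strip at (535,150). The knob's wing at (575,75) lies across the track. The red handle's tip at (682,113) and (127,113) matches the prediction for level. The can, torch and jar are where they were.

```bash
python3 -c "
from cell import arm
print(arm.sign_off())"
```

```text
the job is handed in; nothing more can be done
None
```

The casting box is closed and handed in at about 32 s: lid flat, clamp home against the stop, knob turned clockwise to its stop, and red handle fully down with the foot on the lid; the can, torch and jar look unmoved in the final pictures.

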